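Fit the ball of a roll-on bottle at the hand press

ROBOT

A 6-joint arm with a two-finger parallel gripper is mounted at the origin on the work surface. World frame = base frame: x ahead of the robot, y to its left, z up, the work surface at z = 0. Lengths are in m, angles in rad, forces in N, time in s.
With the tool pointing down it reaches from about 0.325 to 0.775 m from the base axis. Payload 5.5 kg.
Tool frame: the origin (TCP) lies at the very end of the fingers, on their centre line; the grasp point (between the pads) lies 19 mm behind it; z points along the fingers, y is the line along which they close (so a half turn about z gives the same grasp; the last joint's range is limited). The gripper opens to 88 mm and grips with 3 to 60 N. Pads are 20 mm wide; open, the fingers measure 115 mm over their backs; the gripper's body (75 mm by 178 mm) begins 61 mm behind the grasp point.
Start: joints at [-1.406, 0.091, 1.231, -0, 1.82, -0.057], TCP at [0.132, -0.585, 0.223] pointing down, gripper open.
Joint ranges: [-2.87, 2.87], [-0.86, 2.18], [0.17, 2.46], [-1.51, 4.65], [0.06, 2.69], [-2.65, 2.65]. Speed limits (rad/s): [2.57, 2.57, 3.01, 3.14, 3.14, 3.14].

INTERFACE

Orientations are given as a 3x3 rotation matrix whose columns are the frame's x, y, z axes.
In Python, from bench import sensors, capture, camera_model, bot gives the robot as it stands.
- The arm moves only by the tool jog_arm, never from a script. Its argument "commands" is text: rows parted by semicolons, each of 7 numbers parted by spaces: the turn, a rotation vector about the world's x, y, z in degrees, then the shift along the world's x, y, z in cm, then the opening, from 0 (shut) to 1 (fully open). In form: rx ry rz x y z jaw; .... A call has 1 to 5 rows; each row is the pose to reach, as a shift and turn from the pose commanded when the call began; what a row does not reach only later rows make up. A row lasts 1/12 s, in which the tool goes at most 41.7 mm and 7.16 degrees, less where a joint would pass 70% of its speed; a pose out of reach is approached as far as the arm can. A call with a gripper value outside its range is refused whole. The fingers move at their own pace and stop on an object; "newtons" is the grip in N (left out, the last holds). Time passes only in rows, so rows that repeat a pose let the fingers close. It gives the time, the measured TCP pose, the force, the opening and the grip force at its end, in the units of the state.
- sensors.read_state(): the state, without advancing time (a new reading comes with each control period).
- capture(name): name is "scene" or "top"; returns (picture, depth): 400x640x3 uint8, red, green, blue; 400x640 float32, m along the optical axis (not along the pixel's ray), 0 where there is no reading.
- camera_model(name): a dict with "camera_matrix" (3x3 intrinsics, pixels), "k1" (the pictures are not rectified: a ray, as slopes to the right and down, at radius r is drawn at 1 + k1 r^2 times it, then the intrinsics apply), "T" (4x4, takes a point from camera to world coordinates). Camera axes: x right, y down, z forward; pixel columns grow to the right and rows downward; lengths in m; the calibration is good to about 2 mm. A picture is of the moment at which its call begins. camera_model takes no time and is no camera call.
- bot.close_job(): hands the job in; it is judged then, once.
The state is a dict: "clock": time; "joint_pos": joint angles; "joint_vel": joint speeds; "joint_torque": joint torques, N m; "ee_pos": TCP position; "ee_rot": TCP orientation; "wrist_force": force on the tool from outside, world axes, zero at the start; "torque": the same for the moment, N m; "grip_width": opening from 0.0 (shut) to 1.0 (fully open); "grasp_force": force on a finger pad.
Only numpy, scipy, OpenCV 4.12 (cv2) and the standard library are available. Lean on these libraries where they do the work, as an engineer would, in place of code of your own. Each camera call takes 0.05 s, during which the arm holds its last target. There are 200 camera calls.

TASK

On the hand press, nudge the loose blue ball gently across the steel loading plate, keeping it on the plate all the way and not picking it up, until it drops into the open mouth of the roll-on bottle under the ram, and let go of it there. Then pull the red-knobbed lever down until you feel ball and housing come up firmly against their stop in the bottle neck, without forcing them any harder, and put the lever back all the way up. Leave the other things on the table where they are.

Things in the scene. Friction and masses are not known exactly. Their poses are not given: they have to be found in the camera images.
- press: Blue bench hand press, fixed (place and yaw vary). Origin on the table under the ram axis; z up, y from the loading end to the column. Steel loading plate: top at z = 80 mm, x -60 to 60, y -184 to 62 mm, lips 5 mm wide and 6 mm high at both sides and the -y end; round 39 mm hole at x = y = 0. Column x -28 to 28, y 62 to 108 mm, 200 mm high.
- head_front (a point): Middle of the lower front edge of the press head, which overhangs the hole: x -25 to 25, y -24 to 64, z 155 to 200 mm in the press frame. Ram on the hole's axis: white foot 26 mm across, underside 48 mm above the plate with the lever up; comes down 30 mm per rad of lever. A gripper pushing a ball to the hole needs to lean back some 30 deg, tips forward, to clear the head.
- pocket (a point): Centre of the 39 mm hole, level with the plate's top, axes as the press. Inside, 2 to 8 mm below the plate's top (differs by bottle), lies the rim of the white plug housing, 28 mm inner diameter, on which the ball comes to rest: its centre is then 3 to 10 mm above the plate's top, instead of 18 mm on the plate. A ball whose centre passes the hole's edge rolls in by itself.
- ball_center (a point): Centre of the loose blue glass ball, 36 mm diameter, about 60 g, free to roll; starts on the loading plate, 60 to 120 mm from the hole on its -y side. Finger forces over 12 N spoil it; it cracks if the ram presses it with over 60 N. Keep it on the plate (not lifted by 10 mm).
- housing (a joint): Depth of the white plug housing in the bottle neck, m: starts at 0 to 0.002, home against its stop at 0.006. It slides only under some 18 N from the ram through the ball and stays where it is pushed; at the stop the force rises steeply: 25 to 60 N at the ball, kept for a moment, is firmly home (0.0053 and over counts as home).
- lever (a joint): Lever angle, rad: 0 all the way up (start), grows as the knob is pulled down, end stop 1.25. It stays where left (friction about 0.4 N m: 2 to 4 N at the knob). The housing comes home at 0.9 to 1.15 rad, depending on the bottle; 5 N at the ball take 1 N at the knob, on top of the friction.
- lever_knob (a point): Centre of the red ball knob, 28 mm diameter, at the end of the 12 mm lever bar. It turns in the press's y-z plane at x = -90 mm about a shaft along x at y = 14, z = 177.5 mm, radius 150 mm; when up it is 0.90 rad above level towards +y. Can be pinched from above, fingers closing along the press's x, wrist kept upright: the knob turns between the pads.
- orange_bottle: Bystander: amber bottle with orange cap, 54 mm diameter, 85 mm high; origin at its underside's centre.
- cork_bottle: Bystander: corked amber bottle, 50 mm diameter, 95 mm high.
- white_bottle: Bystander: amber bottle with white cap, 60 mm diameter, 100 mm high.
- ball_dish: Bystander: white dish of spare blue balls, 104 mm across, 41 mm high.
- done_tray: Bystander: grey tray 130 x 180 mm with six finished roll-on bottles, 74 mm high.
- mortar: Bystander: white mortar with pestle, 100 mm across, 90 mm high.
- housing_jar: Bystander: clear jar of plug housings with white lid, 72 mm diameter, 68 mm high.
Things that resemble listed ones, but are neither listed nor needed, are in the scene too. What is meant by the part that bears ball_center is not yellow, and is the smaller of those in its own colour.

How it is judged:
By the outcome, as a careful person would: the job done as asked, in the order asked, and still so for the second after the job is handed in, with the robot touching nothing.
It also fails if it takes over 72 s, if anything falls off the work surface, if the arm or the gripper's body presses on something with over 40 N, if the wrist force passes 120 N, or if a joint passes its speed limit or range.

## Working session

There is one attempt and no reset: what is moved stays moved. The work goes in short steps, Python scripts to look and compute and a tool call to move; the robot and the scene stay as the last step left them, time stands still between calls to the robot, and variables do not carry over. Pictures are saved under pics/ and viewed, at most 10 in all, crops included, and the job is handed in when it is done.

Besides the shell and the picture viewer there is one more tool, called as name(argument=value, ...) on one line, values as JSON. jog_arm: Moves the arm, as the interface text tells. Its arguments: {"type":"object","properties":{"commands":{"type":"string"},"newtons":{"type":"number"}},"required":["commands"]}

```bash
mkdir -p pics; cat > h.py <<'E'
import numpy as np, cv2
from bench import sensors, capture, camera_model, bot
def ray(name,u,v):
    m=camera_model(name);K=np.array(m["camera_matrix"]);T=np.array(m["T"])
    d=np.array([(u-K[0,2])/K[0,0],(v-K[1,2])/K[1,1]]);p=d.copy()
    for _ in range(20): p=d/(1+m["k1"]*(p@p))
    return T[:3,3],T[:3,:3]@np.array([p[0],p[1],1.])
def onplane(name,u,v,z):
    o,d=ray(name,u,v);return o+d*(z-o[2])/d[2]
def at(name,u,v,dep):
    o,d=ray(name,u,v);return o+d*dep
def cloud(name,dep):
    m=camera_model(name);K=np.array(m["camera_matrix"]);T=np.array(m["T"])
    u,v=np.meshgrid(np.arange(640),np.arange(400))
    d=np.stack([(u-K[0,2])/K[0,0],(v-K[1,2])/K[1,1]],-1);p=d.copy()
    for _ in range(20): p=d/(1+m["k1"]*(p**2).sum(-1,keepdims=True))
    P=np.concatenate([p,np.ones((400,640,1))],-1)*dep[...,None]
    return P@T[:3,:3].T+T[:3,3]
def save(n,im): cv2.imwrite("pics/"+n,im[...,::-1])
E
python3 - <<'E'
from h import *
for n in("scene","top"):
    im,d=capture(n); np.savez(n+"0.npz",im=im,d=d); save(n+"0.png",im)
    m=camera_model(n);print(n,np.round(m["T"],3).tolist(),np.round(m["camera_matrix"],1).tolist(),m["k1"])
    hsv=cv2.cvtColor(im,cv2.COLOR_RGB2HSV);P=cloud(n,d)
    for c,lo,hi in(("blue",(95,90,40),(130,255,255)),("red",(0,150,80),(6,255,255)),("yellow",(20,120,100),(35,255,255))):
        k,l,s,ce=cv2.connectedComponentsWithStats(cv2.inRange(hsv,lo,hi))
        for i in range(1,k):
            if s[i,4]>25:
                q=P[(l==i)&(d>0)];print(c,s[i].tolist(),ce[i].round(1),np.median(q,0).round(3) if len(q) else '')
E
```

```text
scene [[0.879, 0.377, -0.292, 0.933], [0.477, -0.692, 0.543, -0.668], [0.002, -0.616, -0.787, 1.212], [0.0, 0.0, 0.0, 1.0]] [[475.3, 0.0, 321.3], [0.0, 475.3, 202.1], [0.0, 0.0, 1.0]] -0.11950030355256905
blue [435, 110, 72, 66, 2934] [471.4 142.3] [0.84  0.563 0.097]
blue [266, 185, 80, 128, 1628] [312.9 246.1] [ 0.57  -0.015  0.05 ]
blue [235, 256, 14, 15, 171] [241.6 263.2] [ 0.404 -0.165  0.042]
blue [285, 257, 10, 10, 83] [289.6 261.6] [ 0.545 -0.128  0.109]
blue [288, 347, 12, 11, 103] [293.3 352. ] [ 0.672 -0.327  0.068]
blue [213, 359, 27, 27, 502] [226.7 371.6] [ 0.546 -0.443  0.035]
blue [308, 358, 11, 12, 106] [313.1 363.3] [ 0.729 -0.329  0.069]
blue [276, 365, 12, 12, 107] [281.4 370.8] [ 0.671 -0.382  0.068]
blue [296, 377, 12, 12, 113] [301.8 382.7] [ 0.729 -0.384  0.068]
blue [264, 385, 11, 13, 115] [268.9 390.7] [ 0.67  -0.438  0.068]
red [291, 148, 9, 9, 68] [295.1 151.9] [0.453 0.075 0.302]
yellow [430, 159, 56, 35, 963] [457.2 175.9] [0.841 0.45  0.041]
yellow [267, 318, 12, 14, 136] [272.6 324.6] [ 0.577 -0.278  0.027]
top [[0.007, -0.998, 0.068, 0.463], [-1.0, -
[... 357 characters left out ...]
, 144, 10, 10, 73] [469.  148.2] [ 0.723 -0.432  0.07 ]
blue [428, 162, 10, 9, 73] [432.2 165.9] [ 0.667 -0.32   0.07 ]
blue [446, 162, 10, 10, 74] [450.5 166.5] [ 0.666 -0.375  0.072]
blue [464, 163, 11, 9, 74] [468.8 167. ] [ 0.665 -0.43   0.069]
blue [290, 188, 52, 40, 1241] [310.2 205.5] [0.539 0.059 0.197]
blue [456, 198, 23, 22, 345] [467.3 208.7] [ 0.541 -0.435  0.037]
blue [363, 202, 10, 10, 80] [367.6 206.2] [ 0.541 -0.119  0.112]
blue [370, 247, 15, 15, 172] [376.8 254.1] [ 0.398 -0.154  0.046]
red [293, 233, 10, 10, 78] [297.7 237.2] [0.45  0.08  0.306]
yellow [187, 190, 11, 7, 34] [192.8 193.4] [0.576 0.403 0.085]
yellow [408, 193, 11, 11, 98] [413.2 197.9] [ 0.572 -0.27   0.03 ]
```

View pics/scene0.png

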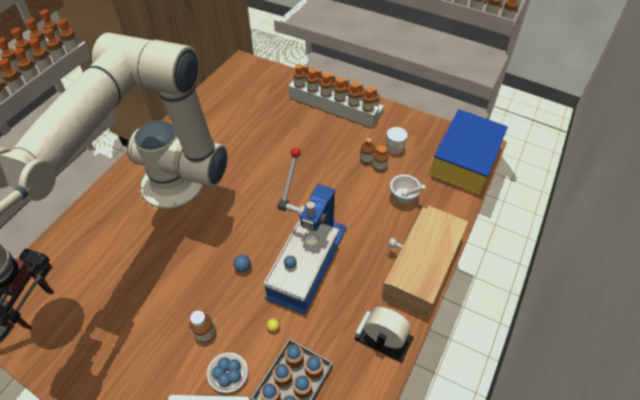

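View pics/top0.png

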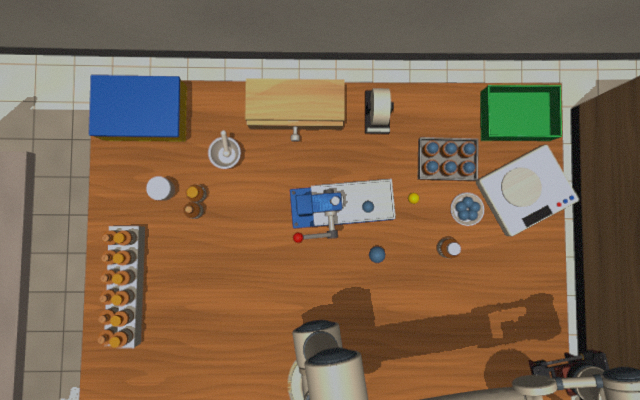

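Candidates for the ball in the top view: a small blue one on the plate (368,206), about 10 px; a larger blue one on the table (377,254), about 15 px; and a yellow one (413,198). The small blue one on the plate fits, because it isn't yellow and is the smaller of the blues. I'll confirm that in a crop and measure the press.

```bash
python3 - <<'E'
from h import *
A=np.load("top0.npz");B=np.load("scene0.npz")
save("crop1.png",np.hstack([cv2.resize(A['im'][170:280,275:430],None,fx=3,fy=3,interpolation=2)[:330,:400],cv2.resize(B['im'][135:315,230:350],(220,330),interpolation=2)]))
for n,Z in(("top",A),("scene",B)):
    P=cloud(n,Z['d']);hsv=cv2.cvtColor(Z['im'],cv2.COLOR_RGB2HSV)
    m=(abs(P[...,2]-.083)<.012)&(hsv[...,1]<70)&(hsv[...,2]>110)&(abs(P[...,0]-.54)<.15)&(abs(P[...,1]+.05)<.2)
    k,l,s,c=cv2.connectedComponentsWithStats(m.astype(np.uint8));i=1+np.argmax(s[1:,4]);q=P[l==i]
    print(n,len(q),np.median(q,0).round(4),cv2.minAreaRect((q[:,:2]*1000).astype(np.float32)))
    # blue column/head top
    b=cv2.inRange(hsv,(95,90,40),(130,255,255))>0
    t=P[b&(abs(P[...,2]-.2)<.006)&(abs(P[...,0]-.54)<.15)&(abs(P[...,1])<.2)]
    print(" blue top",len(t),np.median(t,0).round(4),cv2.minAreaRect((t[:,:2]*1000).astype(np.float32)))
# two-view triangulation
def tri(a,b):
    (o1,d1),(o2,d2)=ray("top",*a),ray("scene",*b)
    s=np.linalg.lstsq(np.c_[d1,-d2],o2-o1,rcond=None)[0];p,q=o1+s[0]*d1,o2+s[1]*d2
    return ((p+q)/2).round(4),np.linalg.norm(p-q).round(4)
print("ball",tri((367.6,206.2),(289.6,261.6)),onplane("top",367.6,206.2,.098),onplane("scene",289.6,261.6,.098))
print("knob",tri((297.7,237.2),(295.1,151.9)))
print({k:np.round(v,3).tolist() for k,v in sensors.read_state().items()})
E
```

```text
top 2218 [ 0.5649 -0.1057  0.0807] ((554.7952270507812, -78.25129699707031), (120.30148315429688, 246.3874969482422), 5.398237705230713)
 blue top 716 [0.5437 0.0342 0.2001] ((544.978271484375, 27.38119125366211), (55.46824645996094, 125.6317367553711), 6.095687389373779)
scene 2779 [ 0.5657 -0.0994  0.0787] ((555.6883544921875, -77.63069152832031), (121.3295669555664, 248.88099670410156), 5.044678211212158)
 blue top 489 [0.5512 0.0347 0.1972] ((548.4611206054688, 23.6693115234375), (54.2110481262207, 126.64234161376953), 6.669490814208984)
ball (array([ 0.5412, -0.1209,  0.096 ]), np.float64(0.001)) [ 0.54148157 -0.12044173  0.098     ] [ 0.54148549 -0.12221459  0.098     ]
knob (array([0.4494, 0.0811, 0.294 ]), np.float64(0.0009))
{'clock': 0.1, 'joint_pos': [-1.406, 0.092, 1.232, -0.0, 1.82, -0.057], 'joint_vel': [-0.001, -0.002, -0.002, -0.003, -0.001, -0.0], 'joint_torque': [0.002, -44.786, -40.757, 0.07, 0.028, -0.0], 'ee_pos': [0.132, -0.585, 0.222], 'ee_rot': [[0.975, 0.22, -0.0], [0.22, -0.975, 0.002], [0.0, -0.002, -1.0]], 'wrist_force': [0.407, 0.549, -0.335], 'torque': [0.02, -0.016, -0.007], 'grasp_force': 0.0, 'grip_width': 1.003}
```

View pics/crop1.png

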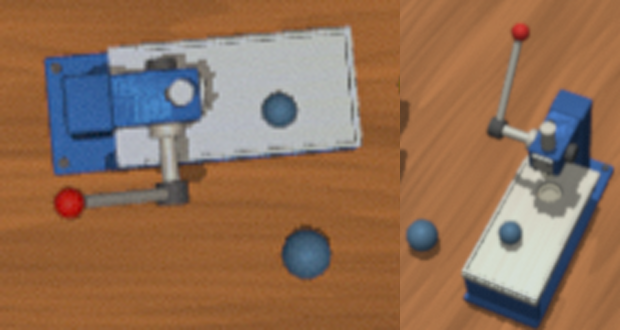

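The crop confirms it: the smaller blue ball sits on the plate, and the larger one lies on the table. Press yaw is about 5.3° and the origin about (0.5496, -0.0173). The knob predicted from that agrees with the measured one within 1 mm. The ball is at press (-18, -103) mm. Next I'll work out the approach pose.

```bash
cat >> h.py <<'E'
from scipy.spatial.transform import Rotation as Ro
YAW=np.radians(5.3);O=np.array([.5496,-.0173,0]);RP=Ro.from_euler('z',YAW).as_matrix()
w=lambda p:O+RP@np.array(p)   # press->world, m
pr=lambda p:RP.T@(np.array(p)-O)
def goal(f,lean):
    f=np.array([f[0],f[1],0])/np.hypot(*f[:2]);u=np.array([0,0,1.]);a=np.radians(lean)
    x=f*np.cos(a)+u*np.sin(a);z=f*np.sin(a)-u*np.cos(a);return np.c_[x,np.cross(z,x),z]
def delta(p,R):
    s=sensors.read_state();rv=Ro.from_matrix(R@np.array(s["ee_rot"]).T).as_rotvec(degrees=True)
    print("rot deg",rv.round(2),np.linalg.norm(rv).round(1),"shift cm",((np.array(p)-s["ee_pos"])*100).round(2))
E
python3 - <<'E'
from h import *
b=np.array([.5414,-.1212,.098]);h=w([0,0,.098]);f=(h-b)/np.linalg.norm(h-b);print(f,pr(b),np.linalg.norm(h-b))
p=b-f*.05;p[2]=.088;print(p,pr(p));delta(p,goal(f,30))
E
```

```text
[ 7.86773923e-02  9.96900129e-01 -1.33154653e-16] [-0.01776225 -0.10269836  0.098     ] 0.10422307805855668
[ 0.53746613 -0.17104501  0.088     ] [-0.02628351 -0.15196689  0.088     ]
rot deg [ 24.17 -21.08  70.99] 77.9 shift cm [ 40.55  41.4  -13.36]
```

jog_arm(commands="1.2 -1.05 3.55 2 2.1 0.2 0.28; 2.4 -2.1 7.1 4 4.1 0.4 0.28; 3.6 -3.15 10.65 6 6.2 0.6 0.28; 4.8 -4.2 14.2 8.1 8.3 0.8 0.28; 6.04 -5.27 17.75 10.1 10.4 1 0.28")

```text
clock: 0.52
ee_pos: [0.2337, -0.4801, 0.2323]
ee_rot: [[0.856, 0.512, 0.074], [0.502, -0.856, 0.12], [0.125, -0.065, -0.99]]
wrist_force: [0.2, 0.3, 0.3]
grip_width: 0.657
grasp_force: 0.0
```

jog_arm(commands="1.2 -1.05 3.55 2 2.1 0.2 0.28; 2.4 -2.1 7.1 4 4.1 0.4 0.28; 3.6 -3.15 10.65 6 6.2 0.6 0.28; 4.8 -4.2 14.2 8.1 8.3 0.8 0.28; 6.04 -5.27 17.75 10.1 10.4 1 0.28")

```text
clock: 0.93
ee_pos: [0.3348, -0.3761, 0.2424]
ee_rot: [[0.647, 0.755, 0.107], [0.717, -0.65, 0.252], [0.26, -0.086, -0.962]]
wrist_force: [-0.2, 0.6, 0.2]
grip_width: 0.296
grasp_force: 0.0
```

jog_arm(commands="1.2 -1.05 3.55 2 2.1 0 0.28; 2.4 -2.1 7.1 4 4.1 0 0.28; 3.6 -3.15 10.65 6 6.2 0 0.28; 4.8 -4.2 14.2 8.1 8.3 0 0.28; 6.04 -5.27 17.75 10.1 10.4 0 0.28")

```text
clock: 1.35
ee_pos: [0.4357, -0.2721, 0.2423]
ee_rot: [[0.373, 0.923, 0.095], [0.842, -0.38, 0.383], [0.39, -0.063, -0.919]]
wrist_force: [-0.3, -0.3, 0.6]
grip_width: 0.28
grasp_force: 0.0
```

jog_arm(commands="1.2 -1.05 3.55 2 2.1 0 0.28; 2.4 -2.1 7.1 4 4.1 0 0.28; 3.6 -3.15 10.65 6 6.2 0 0.28; 4.8 -4.2 14.2 8.1 8.3 0 0.28; 6.04 -5.27 17.75 10.1 10.4 0 0.28")

```text
clock: 1.77
ee_pos: [0.5368, -0.1681, 0.2421]
ee_rot: [[0.065, 0.997, 0.04], [0.863, -0.077, 0.5], [0.501, 0.002, -0.865]]
wrist_force: [0.2, 0.4, -0.7]
grip_width: 0.28
grasp_force: 0.0
```

```bash
python3 - <<'E'
from h import *
b=np.array([.5414,-.1212,.098]);h=w([0,0,.098]);f=(h-b)/np.linalg.norm(h-b)
p=b-f*.05;p[2]=.088;delta(p,goal(f,30));s=sensors.read_state();print(s["clock"],s["joint_pos"],s["wrist_force"],s["grip_width"])
E
```

```text
rot deg [-0.06  0.1  -0.12] 0.2 shift cm [  0.07  -0.29 -15.41]
1.7667 [-0.63451766  0.15536375  1.2098621   0.49271754  2.02094733 -0.39548945] [ 0.17807962  0.37676406 -0.68337875] 0.2798286239468669
```

jog_arm(commands="0 0 0 0 -0.3 -3 0.28; 0 0 0 0.1 -0.3 -6 0.28; 0 0 0 0.1 -0.3 -9 0.28; 0 0 0 0.1 -0.3 -11.5 0.28; 0 0 0 0.1 -0.3 -13 0.28")

```text
clock: 2.18
ee_pos: [0.5357, -0.1715, 0.1086]
ee_rot: [[0.07, 0.997, 0.037], [0.862, -0.079, 0.5], [0.502, -0.003, -0.865]]
wrist_force: [0.3, 0.2, 0.3]
grip_width: 0.281
grasp_force: 0.0
```

jog_arm(commands="0 0 0 0 0 -0.8 0.28; 0 0 0 0 0 -1.4 0.28; 0 0 0 0 0 -2 0.28; 0 0 0 0 0 -2.4 0.28; 0 0 0 0 0 -2.4 0.28")

```text
clock: 2.6
ee_pos: [0.5372, -0.1725, 0.0888]
ee_rot: [[0.068, 0.997, 0.042], [0.864, -0.08, 0.498], [0.5, 0.002, -0.866]]
wrist_force: [0.1, 0.1, 0.5]
grip_width: 0.279
grasp_force: 0.0
```

```bash
cat >> h.py <<'E'
def look(tag):
    s=sensors.read_state();print("t",round(s["clock"],2),"tcp press mm",(pr(s["ee_pos"])*1000).round(1),"F",np.round(s["wrist_force"],1))
    out=[]
    for n in("top","scene"):
        im,d=capture(n);hsv=cv2.cvtColor(im,cv2.COLOR_RGB2HSV)
        k,l,st,c=cv2.connectedComponentsWithStats(cv2.inRange(hsv,(95,90,40),(130,255,255)));out.append((n,im,d))
        for i in range(1,k):
            if 15<st[i,4]<140:
                p=onplane(n,*c[i],.098);q=pr(p)
                if abs(q[0])<.06 and -.19<q[1]<.06: print(n,"ball?",st[i,4],c[i].round(1),(q*1000).round(1))
    a,b=out[0][1][160:260,280:430],out[1][1][180:310,230:360]
    save(tag+".png",np.hstack([cv2.resize(a,(450,300),interpolation=2),cv2.resize(b,(300,300),interpolation=2)]))
E
python3 -c "
from h import *
look('low')"
```

```text
t 2.6 tcp press mm [ -26.7 -153.4   88.8] F [0.1 0.1 0.5]
top ball? 82 [367.6 206.2] [ -17.6 -102.    98. ]
scene ball? 84 [289.7 261.6] [ -17.6 -103.6   98. ]
```

View pics/low.png

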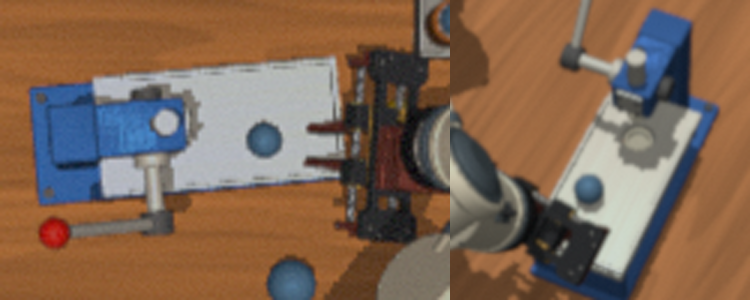

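The two parted fingers are behind the ball (267,137 in the crop) and aimed along the line to the hole. Now I'll push slowly.

jog_arm(commands="0 0 0 0.04 0.5 0 0.28; 0 0 0 0.08 1 0 0.28; 0 0 0 0.12 1.5 0 0.28; 0 0 0 0.15 1.9 0 0.28; 0 0 0 0.17 2.2 0 0.28")

```text
clock: 3.12
ee_pos: [0.5388, -0.1495, 0.0889]
ee_rot: [[0.067, 0.997, 0.041], [0.864, -0.079, 0.498], [0.5, 0.002, -0.866]]
wrist_force: [0.4, 0.3, 0.8]
grip_width: 0.279
grasp_force: 0.0
```

jog_arm(commands="0 0 0 0.01 0.15 0 0.28; 0 0 0 0.02 0.3 0 0.28; 0 0 0 0.04 0.45 0 0.28; 0 0 0 0.05 0.6 0 0.28; 0 0 0 0.06 0.75 0 0.28")

```text
clock: 3.53
ee_pos: [0.5393, -0.1428, 0.0886]
ee_rot: [[0.068, 0.997, 0.041], [0.863, -0.08, 0.498], [0.5, 0.002, -0.866]]
wrist_force: [-0.3, -1.1, 0.8]
grip_width: 0.282
grasp_force: 0.0
```

jog_arm(commands="0 0 0 0.01 0.15 0 0.28; 0 0 0 0.02 0.3 0 0.28; 0 0 0 0.04 0.45 0 0.28; 0 0 0 0.05 0.6 0 0.28; 0 0 0 0.06 0.75 0 0.28")

```text
clock: 3.95
ee_pos: [0.5399, -0.1352, 0.0886]
ee_rot: [[0.068, 0.997, 0.041], [0.863, -0.079, 0.498], [0.5, 0.002, -0.866]]
wrist_force: [-0.2, -0.3, -0.7]
grip_width: 0.278
grasp_force: 0.0
```

jog_arm(commands="0 0 0 0.01 0.15 0 0.28; 0 0 0 0.02 0.3 0 0.28; 0 0 0 0.04 0.45 0 0.28; 0 0 0 0.05 0.6 0 0.28; 0 0 0 0.06 0.75 0 0.28")

```text
clock: 4.37
ee_pos: [0.5405, -0.1277, 0.0886]
ee_rot: [[0.068, 0.997, 0.041], [0.863, -0.079, 0.498], [0.5, 0.002, -0.866]]
wrist_force: [-0.4, 0.2, 0.9]
grip_width: 0.279
grasp_force: 0.0
```

```bash
python3 -c "
from h import *
look('p1')"
```

```text
t 4.37 tcp press mm [ -19.3 -109.    88.6] F [-0.4  0.2  0.9]
top ball? 80 [362.9 206.2] [-16.5 -87.9  98. ]
scene ball? 31 [294.  255.4] [-15.3 -81.   98. ]
```

jog_arm(commands="0 0 0 0.02 0.16 0 0.28; 0 0 0 0.03 0.32 0 0.28; 0 0 0 0.05 0.48 0 0.28; 0 0 0 0.06 0.64 0 0.28; 0 0 0 0.08 0.8 0 0.28")

```text
clock: 4.88
ee_pos: [0.5413, -0.1196, 0.0886]
ee_rot: [[0.068, 0.997, 0.041], [0.863, -0.079, 0.498], [0.5, 0.002, -0.866]]
wrist_force: [-0.1, 0.4, -0.2]
grip_width: 0.282
grasp_force: 0.0
```

jog_arm(commands="0 0 0 0.02 0.16 0 0.28; 0 0 0 0.03 0.32 0 0.28; 0 0 0 0.05 0.48 0 0.28; 0 0 0 0.06 0.64 0 0.28; 0 0 0 0.08 0.8 0 0.28")

```text
clock: 5.3
ee_pos: [0.5421, -0.1116, 0.0886]
ee_rot: [[0.068, 0.997, 0.041], [0.863, -0.079, 0.498], [0.5, 0.002, -0.866]]
wrist_force: [-0.4, 1.0, -0.5]
grip_width: 0.279
grasp_force: 0.0
```

jog_arm(commands="0 0 0 0.02 0.16 0 0.28; 0 0 0 0.03 0.32 0 0.28; 0 0 0 0.05 0.48 0 0.28; 0 0 0 0.06 0.64 0 0.28; 0 0 0 0.08 0.8 0 0.28")

```text
clock: 5.72
ee_pos: [0.5429, -0.1037, 0.0886]
ee_rot: [[0.068, 0.997, 0.041], [0.863, -0.079, 0.498], [0.5, 0.002, -0.866]]
wrist_force: [0.0, -0.0, 0.7]
grip_width: 0.283
grasp_force: 0.0
```

jog_arm(commands="0 0 0 0.02 0.16 0 0.28; 0 0 0 0.03 0.32 0 0.28; 0 0 0 0.05 0.48 0 0.28; 0 0 0 0.06 0.64 0 0.28; 0 0 0 0.08 0.8 0 0.28")

```text
clock: 6.13
ee_pos: [0.5437, -0.0957, 0.0887]
ee_rot: [[0.068, 0.997, 0.041], [0.863, -0.079, 0.498], [0.5, 0.002, -0.866]]
wrist_force: [-0.9, -0.2, 0.4]
grip_width: 0.276
grasp_force: 0.0
```

```bash
python3 -c "
from h import *
look('p2')"
```

```text
t 6.13 tcp press mm [-13.1 -77.5  88.7] F [-0.9 -0.2  0.4]
top ball? 81 [352.3 205.2] [-10.7 -56.8  98. ]
scene ball? 23 [301.4 246.7] [ -8.3 -47.5  98. ]
```

jog_arm(commands="0 0 0 0.02 0.16 0 0.28; 0 0 0 0.03 0.32 0 0.28; 0 0 0 0.05 0.48 0 0.28; 0 0 0 0.06 0.64 0 0.28; 0 0 0 0.08 0.8 0 0.28")

```text
clock: 6.65
ee_pos: [0.5445, -0.0876, 0.0886]
ee_rot: [[0.068, 0.997, 0.041], [0.863, -0.079, 0.498], [0.5, 0.002, -0.866]]
wrist_force: [0.4, 0.3, -0.1]
grip_width: 0.278
grasp_force: 0.0
```

jog_arm(commands="0 0 0 0.02 0.16 0 0.28; 0 0 0 0.03 0.32 0 0.28; 0 0 0 0.05 0.48 0 0.28; 0 0 0 0.06 0.64 0 0.28; 0 0 0 0.08 0.8 0 0.28")

```text
clock: 7.07
ee_pos: [0.5453, -0.0796, 0.0886]
ee_rot: [[0.068, 0.997, 0.041], [0.863, -0.079, 0.498], [0.5, 0.002, -0.866]]
wrist_force: [-0.4, -0.3, 0.3]
grip_width: 0.281
grasp_force: 0.0
```

jog_arm(commands="0 0 0 0.02 0.16 0 0.28; 0 0 0 0.03 0.32 0 0.28; 0 0 0 0.05 0.48 0 0.28; 0 0 0 0.06 0.64 0 0.28; 0 0 0 0.08 0.8 0 0.28")

```text
clock: 7.48
ee_pos: [0.5461, -0.0717, 0.0886]
ee_rot: [[0.068, 0.997, 0.041], [0.863, -0.079, 0.498], [0.5, 0.002, -0.866]]
wrist_force: [-0.2, 0.9, 0.6]
grip_width: 0.28
grasp_force: 0.0
```

jog_arm(commands="0 0 0 0.02 0.16 0 0.28; 0 0 0 0.03 0.32 0 0.28; 0 0 0 0.05 0.48 0 0.28; 0 0 0 0.06 0.64 0 0.28; 0 0 0 0.08 0.8 0 0.28")

```text
clock: 7.9
ee_pos: [0.5469, -0.0636, 0.0886]
ee_rot: [[0.068, 0.997, 0.041], [0.863, -0.079, 0.498], [0.5, 0.002, -0.866]]
wrist_force: [-0.7, 0.0, 0.2]
grip_width: 0.28
grasp_force: 0.0
```

```bash
python3 -c "
from h import *
look('p3')"
```

```text
t 7.9 tcp press mm [ -7.  -45.9  88.6] F [-0.7  0.   0.2]
```

View pics/p3.png

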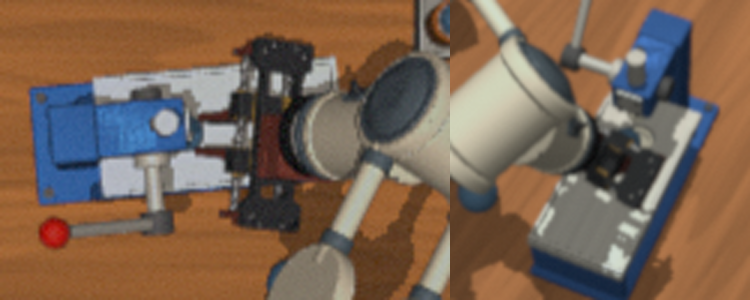

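The ball (195,130 in the crop) is now half under the head, still in front of the fingers and about 6 mm short of the hole's edge. A little more.

jog_arm(commands="0 0 0 0.01 0.12 0 0.28; 0 0 0 0.02 0.24 0 0.28; 0 0 0 0.03 0.36 0 0.28; 0 0 0 0.04 0.48 0 0.28; 0 0 0 0.05 0.6 0 0.28")

```text
clock: 8.42
ee_pos: [0.5474, -0.0577, 0.0886]
ee_rot: [[0.068, 0.997, 0.041], [0.863, -0.079, 0.498], [0.5, 0.002, -0.866]]
wrist_force: [1.2, 0.3, -0.0]
grip_width: 0.284
grasp_force: 0.0
```

jog_arm(commands="0 0 0 0.01 0.12 0 0.28; 0 0 0 0.02 0.24 0 0.28; 0 0 0 0.03 0.36 0 0.28; 0 0 0 0.03 0.36 0 0.28; 0 0 0 0.03 0.36 0 0.28")

```text
clock: 8.83
ee_pos: [0.5477, -0.0541, 0.0886]
ee_rot: [[0.068, 0.997, 0.041], [0.863, -0.079, 0.498], [0.5, 0.002, -0.866]]
wrist_force: [-0.5, 0.5, 0.3]
grip_width: 0.282
grasp_force: 0.0
```

```bash
python3 -c "
from h import *
look('p4')"
```

```text
t 8.83 tcp press mm [ -5.3 -36.5  88.6] F [-0.5  0.5  0.3]
scene ball? 30 [312.4 236. ] [ 5.2 -2.5 98. ]
```

View pics/p4.png

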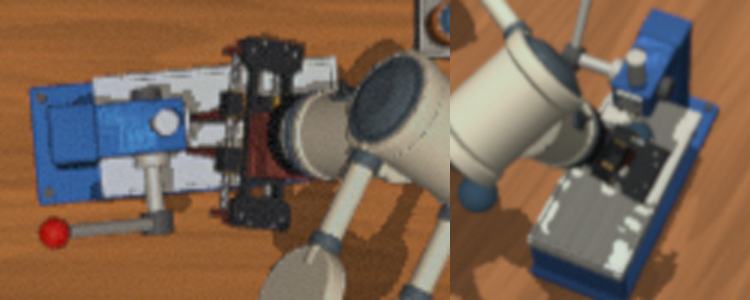

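The ball no longer shows in front of the head, and the scene view sees it over the hole. I'll back off and verify.

jog_arm(commands="0 0 0 -0.08 -1 0 0.28; 0 0 0 -0.2 -2.5 0.2 0.28; 0 0 0 -0.4 -5 1 0.28; 0 0 0 -0.6 -7.5 3 0.28; 0 0 0 -0.7 -9 6 0.28")

```text
clock: 9.35
ee_pos: [0.5389, -0.147, 0.1462]
ee_rot: [[0.073, 0.997, 0.037], [0.862, -0.082, 0.5], [0.501, -0.004, -0.865]]
wrist_force: [0.1, 0.2, 0.2]
grip_width: 0.283
grasp_force: 0.0
```

jog_arm(commands="0 0 0 -1 -1 4 0.28; 0 0 0 -3 -2 8 0.28; 0 0 0 -6 -3 12 0.28; 0 0 0 -9 -4 15 0.28; 0 0 0 -12 -5 17 0.28")

```text
clock: 9.77
ee_pos: [0.4282, -0.1927, 0.3145]
ee_rot: [[0.067, 0.997, 0.043], [0.864, -0.08, 0.497], [0.498, 0.004, -0.867]]
wrist_force: [1.0, -1.3, -0.2]
grip_width: 0.281
grasp_force: 0.0
```

```bash
python3 - <<'E'
from h import *
look('p5')
k=w([-.090,.014+.150*np.cos(.9),.1775+.150*np.sin(.9)]);print("knob",k)
p=k+[0,0,.06];R=goal(RP[:,1],0);delta(p,R)
im,d=capture("scene");P=cloud("scene",d)
hsv=cv2.cvtColor(im,cv2.COLOR_RGB2HSV)
m=cv2.inRange(hsv,(95,90,40),(130,255,255))>0;Q=(P-O)@RP
m&=(np.hypot(Q[...,0],Q[...,1])<.025)&(Q[...,2]<.13)&(d>0);print(m.sum(),Q[m].max(0) if m.any() else '',np.median(Q[m],0))
E
```

```text
t 9.77 tcp press mm [-137.1 -163.4  314.5] F [ 1.  -1.3 -0.2]
scene ball? 72 [311.  237.9] [  4.4 -10.1  98. ]
knob [0.45007882 0.08116965 0.29499904]
rot deg [-29.64   0.33   9.73] 31.2 shift cm [ 2.31 27.55  3.72]
71 [0.01566566 0.00828716 0.1015675 ] [ 0.00398348 -0.00862304  0.09370289]
```

View pics/p5.png

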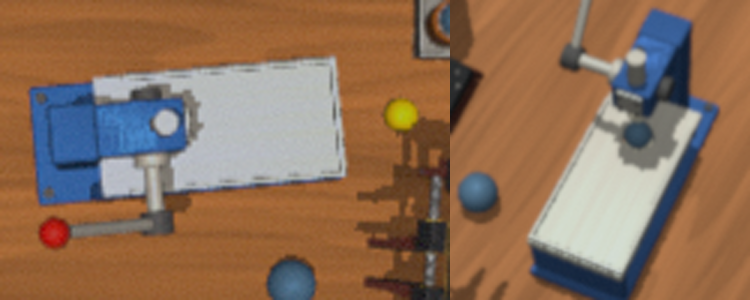

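The ball is seated in the hole (638,133 in the crop). Its top is at z ≈ 0.102, which puts its centre about 4 mm above the plate, and the plate is otherwise clear. Next is the knob.

jog_arm(commands="-5.93 0.07 1.95 0 2 1.5 0.6; -11.86 0.13 3.9 0 4 3 0.6; -17.8 0.2 5.85 0 6 4 0.6; -23.7 0.27 7.8 0 8 4 0.6; -29.64 0.33 9.73 0 10 4 0.6")

```text
clock: 10.33
ee_pos: [0.43, -0.0913, 0.3522]
ee_rot: [[-0.093, 0.996, -0.007], [0.996, 0.093, 0.001], [0.002, -0.006, -1.0]]
wrist_force: [1.2, 0.5, -0.5]
grip_width: 0.592
grasp_force: 0.0
```

jog_arm(commands="0 0 0 0.5 3.5 0 0.6; 0 0 0 1 7 0 0.6; 0 0 0 1.5 10.5 0 0.6; 0 0 0 2 14 0 0.6; 0 0 0 2.3 17.5 0 0.6")

```text
clock: 10.75
ee_pos: [0.4529, 0.0856, 0.3501]
ee_rot: [[-0.093, 0.996, -0.011], [0.996, 0.093, 0.006], [0.007, -0.01, -1.0]]
wrist_force: [-0.4, -1.1, 0.2]
grip_width: 0.597
grasp_force: 0.0
```

jog_arm(commands="0 0 0 0 0 0 0.6")

```text
clock: 10.83
ee_pos: [0.4528, 0.0888, 0.3496]
ee_rot: [[-0.1, 0.995, -0.012], [0.995, 0.1, 0.008], [0.009, -0.011, -1.0]]
wrist_force: [0.2, -0.6, -0.7]
grip_width: 0.599
grasp_force: 0.0
```

```bash
python3 - <<'E'
from h import *
k=np.array([.4499,.0812,.2946]);delta(k-[0,0,.019],goal(RP[:,1],0))
s=sensors.read_state();print(s["clock"],s["joint_pos"],s["wrist_force"],s["grip_width"])
E
```

```text
rot deg [-0.44 -0.68 -0.41] 0.9 shift cm [-0.29 -0.76 -7.4 ]
10.8333 [ 0.11306265 -0.20214608  1.28409789  0.01012813  2.07063233  0.01814837] [ 0.20017648 -0.61661845 -0.71318785] 0.599265441106477
```

jog_arm(commands="-0.44 -0.68 -0.41 -0.3 -0.6 0 0.6; -0.44 -0.68 -0.41 -0.3 -0.6 -1.5 0.6; -0.44 -0.68 -0.41 -0.3 -0.6 -2 0.6; -0.44 -0.68 -0.41 -0.3 -0.6 -2 0.6")

```text
clock: 11.17
ee_pos: [0.4491, 0.0763, 0.3298]
ee_rot: [[-0.083, 0.997, 0.0], [0.997, 0.083, -0.002], [-0.003, 0.0, -1.0]]
wrist_force: [0.2, -0.2, -0.1]
grip_width: 0.598
grasp_force: 0.0
```

```bash
python3 - <<'E'
from h import *
k=np.array([.4499,.0812,.2946]);delta(k-[0,0,.019],goal(RP[:,1],0))
s=sensors.read_state();print(s["clock"],s["wrist_force"],s["grip_width"],s["joint_vel"])
E
```

```text
rot deg [0.14 0.03 0.51] 0.5 shift cm [ 0.08  0.49 -5.42]
11.1667 [ 0.17998885 -0.19832061 -0.11126259] 0.5977883613158864 [-0.00107284  0.00090544 -0.03739757  0.00354928  0.01967872  0.00478659]
```

jog_arm(commands="0 0 0.5 0.1 0.5 -1 0.6; 0 0 0.5 0.1 0.5 -2.5 0.6; 0 0 0.5 0.1 0.5 -4 0.6; 0 0 0.5 0.1 0.5 -5.2 0.6; 0 0 0.5 0.1 0.5 -5.4 0.6")

```text
clock: 11.58
ee_pos: [0.45, 0.0822, 0.2752]
ee_rot: [[-0.093, 0.996, 0.0], [0.996, 0.093, -0.002], [-0.002, -0.0, -1.0]]
wrist_force: [-0.1, -0.2, -0.4]
grip_width: 0.603
grasp_force: 0.0
```

jog_arm(commands="0 0 0 0 0 0 0.42; 0 0 0 0 0 0 0.42; 0 0 0 0 0 0 0.3; 0 0 0 0 0 0 0.3; 0 0 0 0 0 0 0.3", newtons=5)

```text
clock: 12.0
ee_pos: [0.4508, 0.0827, 0.2788]
ee_rot: [[-0.094, 0.996, 0.005], [0.996, 0.094, -0.001], [-0.002, 0.005, -1.0]]
wrist_force: [0.1, -0.4, 2.7]
grip_width: 0.315
grasp_force: 5.0
```

```bash
python3 - <<'E'
from h import *
k=np.array([.4499,.0812,.2946]);delta(k-[0,0,.019],goal(RP[:,1],0))
s=sensors.read_state();print(s["clock"],s["wrist_force"],s["torque"],s["grip_width"],s["grasp_force"])
E
```

```text
rot deg [ 0.08  0.31 -0.09] 0.3 shift cm [-0.09 -0.15 -0.32]
12.0 [ 0.06721517 -0.35906877  2.69654346] [-0.0517891  -0.13847449  0.01054855] 0.3150890429305353 5.0004275143146515
```

jog_arm(commands="0 0 0 0 0 0 0.28; 0 0 0 0 0 0 0.28; 0 0 0 0 0 0 0.28", newtons=25)

```text
clock: 12.25
ee_pos: [0.4507, 0.0828, 0.2787]
ee_rot: [[-0.094, 0.996, 0.005], [0.996, 0.094, -0.001], [-0.002, 0.005, -1.0]]
wrist_force: [0.4, 0.9, 3.4]
grip_width: 0.305
grasp_force: 25.0
```

```bash
python3 - <<'E'
from h import *
s=sensors.read_state();print(s["clock"],s["ee_pos"],s["wrist_force"],s["torque"],s["grip_width"],s["grasp_force"])
k=lambda t:RP@np.array([0,15*np.cos(.9-t),15*np.sin(.9-t)])
for a in np.arange(0,1.2,.15):
    print(a.round(2),"; ".join("0 0 0 %.2f %.2f %.2f 0.28"%tuple(k(a+.03*i)-k(a)) for i in range(1,6)))
E
```

```text
12.25 [0.4507243  0.08282113 0.27865663] [0.38394849 0.9449624  3.40777665] [ 0.11751414 -0.33427023  0.01554065] 0.30493766527732624 25.000506341457367
0.0 0 0 0 -0.03 0.35 -0.28 0.28; 0 0 0 -0.06 0.68 -0.58 0.28; 0 0 0 -0.09 1.01 -0.89 0.28; 0 0 0 -0.12 1.33 -1.20 0.28; 0 0 0 -0.15 1.64 -1.53 0.28
0.15 0 0 0 -0.03 0.30 -0.33 0.28; 0 0 0 -0.05 0.59 -0.68 0.28; 0 0 0 -0.08 0.87 -1.03 0.28; 0 0 0 -0.11 1.14 -1.39 0.28; 0 0 0 -0.13 1.40 -1.75 0.28
0.3 0 0 0 -0.02 0.25 -0.38 0.28; 0 0 0 -0.04 0.48 -0.76 0.28; 0 0 0 -0.07 0.71 -1.15 0.28; 0 0 0 -0.09 0.92 -1.54 0.28; 0 0 0 -0.10 1.12 -1.95 0.28
0.45 0 0 0 -0.02 0.19 -0.41 0.28; 0 0 0 -0.03 0.37 -0.82 0.28; 0 0 0 -0.05 0.53 -1.24 0.28; 0 0 0 -0.06 0.68 -1.66 0.28; 0 0 0 -0.08 0.82 -2.09 0.28
0.6 0 0 0 -0.01 0.13 -0.43 0.28; 0 0 0 -0.02 0.24 -0.87 0.28; 0 0 0 -0.03 0.34 -1.31 0.28; 0 0 0 -0.04 0.43 -1.75 0.28; 0 0 0 -0.05 0.50 -2.19 0.28
0.75 0 0 0 -0.01 0.06 -0.45 0.28; 0 0 0 -0.01 0.11 -0.89 0.28; 0 0 0 -0.01 0.14 -1.34 0.28; 0 0 0 -0.01 0.16 -1.79 0.28; 0 0 0 -0.02 0.17 -2.24 0.28
0.9 0 0 0 0.00 -0.01 -0.45 0.28; 0 0 0 0.00 -0.03 -0.90 0.28; 0 0 0 0.01 -0.06 -1.35 0.28; 0 0 0 0.01 -0.11 -1.80 0.28; 0 0 0 0.02 -0.17 -2.24 0.28
1.05 0 0 0 0.01 -0.07 -0.44 0.28; 0 0 0 0.01 -0.16 -0.89 0.28; 0 0 0 0.02 -0.26 -1.32 0.28; 0 0 0 0.03 -0.37 -1.76 0.28; 0 0 0 0.05 -0.50 -2.19 0.28
```

jog_arm(commands="0 0 0 -0.03 0.35 -0.28 0.28; 0 0 0 -0.06 0.68 -0.58 0.28; 0 0 0 -0.09 1.01 -0.89 0.28; 0 0 0 -0.12 1.33 -1.20 0.28; 0 0 0 -0.15 1.64 -1.53 0.28")

```text
clock: 12.67
ee_pos: [0.4491, 0.0998, 0.2627]
ee_rot: [[-0.095, 0.996, 0.005], [0.996, 0.095, -0.001], [-0.001, 0.005, -1.0]]
wrist_force: [1.4, 1.4, 4.1]
grip_width: 0.307
grasp_force: 25.0
```

jog_arm(commands="0 0 0 -0.03 0.30 -0.33 0.28; 0 0 0 -0.05 0.59 -0.68 0.28; 0 0 0 -0.08 0.87 -1.03 0.28; 0 0 0 -0.11 1.14 -1.39 0.28; 0 0 0 -0.13 1.40 -1.75 0.28")

```text
clock: 13.08
ee_pos: [0.4478, 0.1135, 0.2447]
ee_rot: [[-0.094, 0.996, 0.004], [0.996, 0.094, -0.001], [-0.002, 0.004, -1.0]]
wrist_force: [3.7, 1.7, 3.6]
grip_width: 0.307
grasp_force: 25.0
```

```bash
cat >> h.py <<'E'
def lev():
    s=sensors.read_state();q=pr(s["ee_pos"])-[-.09,.014,.1775-.016];F=RP.T@np.array(s["wrist_force"])
    phi=np.arctan2(q[2],q[1]);t=np.array([0,np.sin(phi),-np.cos(phi)])
    print("t",round(s["clock"],2),"r",np.hypot(q[1],q[2]).round(4),"theta",(.9-phi).round(4),"F",F.round(1),"tang",-(F@t).round(2),"grip",round(s["grip_width"],3),"rot",Ro.from_matrix(goal(RP[:,1],0)@np.array(s["ee_rot"]).T).as_rotvec(degrees=True).round(1))
E
python3 -c "
from h import *
lev()"
```

```text
t 13.08 r 0.1507 theta 0.315 F [3.9 1.4 3.6] tang 2.23 grip 0.307 rot [ 0.1  0.2 -0.1]
```

jog_arm(commands="0 0 0 0.02 0.25 -0.38 0.28; 0 0 0 0.03 0.48 -0.76 0.28; 0 0 0 0.03 0.71 -1.15 0.28; 0 0 0 0.03 0.92 -1.54 0.28; 0 0 0 0.02 1.12 -1.95 0.28")

```text
clock: 13.5
ee_pos: [0.4468, 0.1244, 0.2247]
ee_rot: [[-0.094, 0.996, 0.001], [0.996, 0.094, -0.002], [-0.002, 0.001, -1.0]]
wrist_force: [-5.3, 1.6, 2.7]
grip_width: 0.307
grasp_force: 25.0
```

jog_arm(commands="0 0 0 -0.02 0.19 -0.41 0.28; 0 0 0 -0.03 0.37 -0.82 0.28; 0 0 0 -0.05 0.53 -1.24 0.28; 0 0 0 -0.06 0.68 -1.66 0.28; 0 0 0 -0.08 0.82 -2.09 0.28")

```text
clock: 13.92
ee_pos: [0.4461, 0.1323, 0.2036]
ee_rot: [[-0.094, 0.996, 0.001], [0.996, 0.094, -0.002], [-0.003, 0.0, -1.0]]
wrist_force: [-4.8, 1.2, 4.0]
grip_width: 0.306
grasp_force: 25.0
```

```bash
python3 -c "
from h import *
lev()"
```

```text
t 13.92 r 0.1506 theta 0.6169 F [-4.7  1.7  4. ] tang 3.41 grip 0.306 rot [ 0.1  0.  -0.1]
```

jog_arm(commands="0 0 0 -0.04 0.13 -0.43 0.28; 0 0 0 -0.06 0.24 -0.87 0.28; 0 0 0 -0.08 0.34 -1.31 0.28; 0 0 0 -0.09 0.43 -1.75 0.28; 0 0 0 -0.1 0.50 -2.19 0.28")

```text
clock: 14.33
ee_pos: [0.4456, 0.1373, 0.182]
ee_rot: [[-0.094, 0.996, 0.002], [0.996, 0.094, -0.002], [-0.002, 0.002, -1.0]]
wrist_force: [-5.7, -0.2, 2.5]
grip_width: 0.306
grasp_force: 25.0
```

```bash
python3 -c "
from h import *
lev()"
```

```text
t 14.33 r 0.151 theta 0.7636 F [-5.7  0.4  2.5] tang 2.41 grip 0.306 rot [ 0.1  0.1 -0.1]
```

jog_arm(commands="0 0 0 0 0.03 -0.2 0.28; 0 0 0 0 0.06 -0.4 0.28; 0 0 0 0 0.08 -0.6 0.28; 0 0 0 -0.01 0.1 -0.8 0.28; 0 0 0 -0.01 0.11 -1 0.28")

```text
clock: 14.75
ee_pos: [0.4455, 0.1386, 0.1725]
ee_rot: [[-0.094, 0.996, 0.003], [0.996, 0.094, -0.002], [-0.002, 0.002, -1.0]]
wrist_force: [-6.5, -0.2, 2.3]
grip_width: 0.302
grasp_force: 25.0
```

```bash
python3 -c "
from h import *
lev()"
```

```text
t 14.75 r 0.1512 theta 0.8274 F [-6.5  0.4  2.3] tang 2.24 grip 0.302 rot [ 0.1  0.1 -0.1]
```

jog_arm(commands="0 0 0 -0.02 0.01 -0.1 0.28; 0 0 0 -0.03 0.01 -0.2 0.28; 0 0 0 -0.03 0.02 -0.3 0.28; 0 0 0 -0.03 0.02 -0.4 0.28; 0 0 0 -0.03 0.03 -0.5 0.28")

```text
clock: 15.17
ee_pos: [0.4455, 0.1389, 0.1677]
ee_rot: [[-0.094, 0.996, 0.003], [0.996, 0.094, -0.002], [-0.002, 0.003, -1.0]]
wrist_force: [-5.8, 1.0, 2.3]
grip_width: 0.304
grasp_force: 25.0
```

jog_arm(commands="0 0 0 0 0 -0.1 0.28; 0 0 0 0 0.01 -0.2 0.28; 0 0 0 0 0.01 -0.3 0.28; 0 0 0 0 0.01 -0.4 0.28; 0 0 0 0 0.01 -0.5 0.28")

```text
clock: 15.58
ee_pos: [0.4455, 0.1391, 0.1627]
ee_rot: [[-0.094, 0.996, 0.003], [0.996, 0.094, -0.001], [-0.002, 0.003, -1.0]]
wrist_force: [-5.3, -0.2, 2.3]
grip_width: 0.306
grasp_force: 25.0
```

```bash
python3 -c "
from h import *
lev()"
```

```text
t 15.58 r 0.1514 theta 0.892 F [-5.3  0.3  2.3] tang 2.27 grip 0.306 rot [ 0.1  0.2 -0.1]
```

jog_arm(commands="0 0 0 0 0 -0.1 0.28; 0 0 0 0 0 -0.2 0.28; 0 0 0 0 0 -0.3 0.28; 0 0 0 0 -0.01 -0.4 0.28")

```text
clock: 15.92
ee_pos: [0.4455, 0.1391, 0.159]
ee_rot: [[-0.094, 0.996, 0.004], [0.996, 0.094, -0.001], [-0.001, 0.003, -1.0]]
wrist_force: [-5.6, 1.4, 4.0]
grip_width: 0.306
grasp_force: 25.0
```

jog_arm(commands="0 0 0 0 0 -0.1 0.28; 0 0 0 0 0 -0.2 0.28; 0 0 0 0 -0.01 -0.3 0.28; 0 0 0 0 -0.02 -0.4 0.28")

```text
clock: 16.25
ee_pos: [0.4455, 0.1391, 0.1555]
ee_rot: [[-0.094, 0.996, 0.004], [0.996, 0.094, -0.001], [-0.001, 0.004, -1.0]]
wrist_force: [-6.4, 1.3, 4.9]
grip_width: 0.303
grasp_force: 25.0
```

```bash
python3 -c "
from h import *
lev()"
```

```text
t 16.25 r 0.1514 theta 0.9398 F [-6.2  1.8  4.9] tang 4.93 grip 0.303 rot [ 0.   0.2 -0.1]
```

jog_arm(commands="0 0 0 0 -0.01 -0.1 0.28; 0 0 0 0 -0.01 -0.2 0.28; 0 0 0 0 -0.02 -0.3 0.28; 0 0 0 0 -0.02 -0.4 0.28")

```text
clock: 16.58
ee_pos: [0.4455, 0.1388, 0.1515]
ee_rot: [[-0.094, 0.996, 0.004], [0.996, 0.094, -0.001], [-0.001, 0.004, -1.0]]
wrist_force: [-6.2, 1.3, 5.7]
grip_width: 0.303
grasp_force: 25.0
```

jog_arm(commands="0 0 0 0 -0.01 -0.1 0.28; 0 0 0 0 -0.02 -0.2 0.28; 0 0 0 0 -0.03 -0.3 0.28; 0 0 0 0 -0.04 -0.4 0.28")

```text
clock: 16.92
ee_pos: [0.4456, 0.1386, 0.1475]
ee_rot: [[-0.095, 0.996, 0.004], [0.996, 0.095, -0.0], [-0.001, 0.004, -1.0]]
wrist_force: [-6.1, 2.3, 5.6]
grip_width: 0.304
grasp_force: 25.0
```

```bash
python3 -c "
from h import *
lev()"
```

```text
t 16.92 r 0.1515 theta 0.9924 F [-5.9  2.9  5.6] tang 5.81 grip 0.304 rot [ 0.   0.2 -0.1]
```

jog_arm(commands="0 0 0 0 -0.02 -0.08 0.28; 0 0 0 0 -0.04 -0.16 0.28; 0 0 0 0 -0.06 -0.24 0.28; 0 0 0 0 -0.08 -0.32 0.28")

```text
clock: 17.25
ee_pos: [0.4456, 0.1382, 0.1443]
ee_rot: [[-0.095, 0.995, 0.004], [0.996, 0.095, 0.0], [0.0, 0.004, -1.0]]
wrist_force: [-6.5, 3.0, 5.6]
grip_width: 0.306
grasp_force: 25.0
```

jog_arm(commands="0 0 0 0 -0.01 -0.05 0.28; 0 0 0 0 -0.02 -0.1 0.28; 0 0 0 0 -0.03 -0.15 0.28; 0 0 0 0 -0.03 -0.15 0.28")

```text
clock: 17.58
ee_pos: [0.4456, 0.1379, 0.1427]
ee_rot: [[-0.095, 0.995, 0.004], [0.995, 0.095, 0.0], [0.0, 0.004, -1.0]]
wrist_force: [-5.8, 3.4, 4.1]
grip_width: 0.308
grasp_force: 25.0
```

```bash
python3 -c "
from h import *
lev()"
```

```text
t 17.58 r 0.1513 theta 1.0244 F [-5.4  3.9  4.1] tang 4.52 grip 0.308 rot [-0.   0.2 -0.1]
```

jog_arm(commands="0 0 0 0 -0.02 -0.05 0.28; 0 0 0 0 -0.03 -0.1 0.28; 0 0 0 0 -0.05 -0.15 0.28")

```text
clock: 17.83
ee_pos: [0.4456, 0.1377, 0.1413]
ee_rot: [[-0.095, 0.995, 0.004], [0.995, 0.095, 0.001], [0.001, 0.005, -1.0]]
wrist_force: [-5.5, 4.1, 5.1]
grip_width: 0.3
grasp_force: 25.0
```

```bash
python3 -c "
from h import *
lev()"
```

```text
t 17.83 r 0.1513 theta 1.0337 F [-5.1  4.6  5.1] tang 5.7 grip 0.3 rot [-0.1  0.3 -0.2]
```

jog_arm(commands="0 0 0 0 -0.03 -0.04 0.28; 0 0 0 0 -0.05 -0.08 0.28")

```text
clock: 18.0
ee_pos: [0.4456, 0.1376, 0.1406]
ee_rot: [[-0.095, 0.995, 0.005], [0.995, 0.095, 0.002], [0.001, 0.005, -1.0]]
wrist_force: [-4.8, 6.6, 4.1]
grip_width: 0.302
grasp_force: 25.0
```

jog_arm(commands="0 0 0 0 0.06 -0.04 0.28; 0 0 0 0 0.1 -0.08 0.28")

```text
clock: 18.17
ee_pos: [0.4457, 0.1375, 0.1397]
ee_rot: [[-0.095, 0.996, 0.005], [0.996, 0.095, -0.001], [-0.001, 0.004, -1.0]]
wrist_force: [-5.2, -0.4, 6.0]
grip_width: 0.306
grasp_force: 25.0
```

jog_arm(commands="0 0 0 0 0 -0.04 0.28; 0 0 0 0 -0.01 -0.08 0.28")

```text
clock: 18.33
ee_pos: [0.4457, 0.1374, 0.1389]
ee_rot: [[-0.094, 0.996, 0.004], [0.996, 0.094, -0.001], [-0.001, 0.004, -1.0]]
wrist_force: [-6.9, 2.0, 5.3]
grip_width: 0.303
grasp_force: 25.0
```

jog_arm(commands="0 0 0 0 0 -0.04 0.28; 0 0 0 0 -0.01 -0.08 0.28")

```text
clock: 18.5
ee_pos: [0.4457, 0.1373, 0.1382]
ee_rot: [[-0.094, 0.996, 0.005], [0.996, 0.094, -0.0], [-0.001, 0.004, -1.0]]
wrist_force: [-6.3, 1.5, 5.2]
grip_width: 0.305
grasp_force: 25.0
```

jog_arm(commands="0 0 0 0 0 -0.04 0.28; 0 0 0 0 -0.01 -0.08 0.28")

```text
clock: 18.67
ee_pos: [0.4457, 0.1371, 0.1373]
ee_rot: [[-0.094, 0.996, 0.004], [0.996, 0.094, -0.001], [-0.001, 0.004, -1.0]]
wrist_force: [-5.3, 0.9, 5.0]
grip_width: 0.306
grasp_force: 25.0
```

jog_arm(commands="0 0 0 0 0 -0.04 0.28; 0 0 0 0 -0.01 -0.08 0.28")

```text
clock: 18.83
ee_pos: [0.4457, 0.137, 0.1365]
ee_rot: [[-0.094, 0.996, 0.005], [0.996, 0.094, -0.001], [-0.001, 0.004, -1.0]]
wrist_force: [-6.6, 1.2, 5.9]
grip_width: 0.303
grasp_force: 25.0
```

jog_arm(commands="0 0 0 0 0 -0.04 0.28; 0 0 0 0 -0.01 -0.08 0.28")

```text
clock: 19.0
ee_pos: [0.4457, 0.1369, 0.1357]
ee_rot: [[-0.094, 0.996, 0.005], [0.996, 0.094, -0.001], [-0.001, 0.004, -1.0]]
wrist_force: [-6.6, 1.6, 5.3]
grip_width: 0.301
grasp_force: 25.0
```

jog_arm(commands="0 0 0 0 0 -0.04 0.28; 0 0 0 0 -0.01 -0.08 0.28")

```text
clock: 19.17
ee_pos: [0.4457, 0.1367, 0.135]
ee_rot: [[-0.094, 0.996, 0.005], [0.996, 0.094, -0.001], [-0.001, 0.005, -1.0]]
wrist_force: [-6.0, 1.5, 4.9]
grip_width: 0.304
grasp_force: 25.0
```

jog_arm(commands="0 0 0 0 0 -0.04 0.28; 0 0 0 0 -0.01 -0.08 0.28")

```text
clock: 19.33
ee_pos: [0.4458, 0.1366, 0.1342]
ee_rot: [[-0.094, 0.996, 0.005], [0.996, 0.094, -0.001], [-0.001, 0.005, -1.0]]
wrist_force: [-6.7, 1.0, 5.4]
grip_width: 0.306
grasp_force: 25.0
```

jog_arm(commands="0 0 0 0 0 -0.04 0.28; 0 0 0 0 -0.01 -0.08 0.28")

```text
clock: 19.5
ee_pos: [0.4458, 0.1365, 0.1335]
ee_rot: [[-0.094, 0.996, 0.005], [0.996, 0.094, -0.001], [-0.001, 0.005, -1.0]]
wrist_force: [-6.1, 0.8, 5.6]
grip_width: 0.305
grasp_force: 25.0
```

jog_arm(commands="0 0 0 0 0 -0.04 0.28; 0 0 0 0 -0.01 -0.08 0.28")

```text
clock: 19.67
ee_pos: [0.4458, 0.1364, 0.1328]
ee_rot: [[-0.094, 0.996, 0.005], [0.996, 0.094, -0.001], [-0.001, 0.005, -1.0]]
wrist_force: [-6.1, 0.9, 7.1]
grip_width: 0.304
grasp_force: 25.0
```

jog_arm(commands="0 0 0 0 0 -0.03 0.28; 0 0 0 0 -0.01 -0.06 0.28")

```text
clock: 19.83
ee_pos: [0.4458, 0.1363, 0.1323]
ee_rot: [[-0.094, 0.996, 0.005], [0.996, 0.094, -0.001], [-0.001, 0.005, -1.0]]
wrist_force: [-5.8, 1.1, 7.0]
grip_width: 0.303
grasp_force: 25.0
```

jog_arm(commands="0 0 0 0 0 -0.03 0.28; 0 0 0 0 -0.01 -0.06 0.28")

```text
clock: 20.0
ee_pos: [0.4458, 0.1362, 0.1318]
ee_rot: [[-0.094, 0.996, 0.005], [0.996, 0.094, -0.001], [-0.001, 0.005, -1.0]]
wrist_force: [-5.8, 0.9, 8.0]
grip_width: 0.302
grasp_force: 25.0
```

jog_arm(commands="0 0 0 0 0 -0.03 0.28; 0 0 0 0 -0.01 -0.06 0.28; 0 0 0 0 -0.01 -0.06 0.28")

```text
clock: 20.25
ee_pos: [0.4458, 0.1361, 0.1313]
ee_rot: [[-0.094, 0.996, 0.005], [0.996, 0.094, -0.001], [-0.001, 0.005, -1.0]]
wrist_force: [-7.1, 1.1, 7.4]
grip_width: 0.305
grasp_force: 25.0
```

jog_arm(commands="0 0 0 0 0 -0.03 0.28; 0 0 0 0 -0.01 -0.06 0.28; 0 0 0 0 -0.01 -0.06 0.28")

```text
clock: 20.5
ee_pos: [0.4458, 0.136, 0.1308]
ee_rot: [[-0.094, 0.996, 0.005], [0.996, 0.094, -0.001], [-0.001, 0.005, -1.0]]
wrist_force: [-7.3, -0.0, 8.2]
grip_width: 0.307
grasp_force: 25.0
```

```bash
python3 -c "
from h import *
lev()"
```

```text
t 20.5 r 0.1514 theta 1.1039 F [-7.3  0.6  8.2] tang 8.12 grip 0.307 rot [ 0.   0.3 -0.1]
```

jog_arm(commands="0 0 0 0 0 -0.03 0.28; 0 0 0 0 -0.01 -0.06 0.28; 0 0 0 0 -0.01 -0.08 0.28; 0 0 0 0 -0.01 -0.08 0.28")

```text
clock: 20.83
ee_pos: [0.4459, 0.1359, 0.1302]
ee_rot: [[-0.094, 0.996, 0.005], [0.996, 0.094, -0.001], [-0.001, 0.005, -1.0]]
wrist_force: [-7.9, 0.5, 8.8]
grip_width: 0.304
grasp_force: 25.0
```

jog_arm(commands="0 0 0 0 0 0 0.28")

```text
clock: 20.92
ee_pos: [0.4459, 0.1359, 0.1302]
ee_rot: [[-0.094, 0.996, 0.005], [0.996, 0.094, -0.001], [-0.001, 0.005, -1.0]]
wrist_force: [-7.6, 1.1, 8.4]
grip_width: 0.3
grasp_force: 25.0
```

jog_arm(commands="0 0 0 0 0 0 0.28")

```text
clock: 21.0
ee_pos: [0.4459, 0.1359, 0.1302]
ee_rot: [[-0.094, 0.996, 0.005], [0.996, 0.094, -0.001], [-0.001, 0.005, -1.0]]
wrist_force: [-8.1, 0.6, 9.1]
grip_width: 0.3
grasp_force: 25.0
```

jog_arm(commands="0 0 0 0 0 -0.04 0.28; 0 0 0 0 -0.01 -0.08 0.28; 0 0 0 0 -0.01 -0.1 0.28; 0 0 0 0 -0.01 -0.1 0.28; 0 0 0 0 -0.01 -0.1 0.28")

```text
clock: 21.42
ee_pos: [0.4459, 0.1358, 0.1295]
ee_rot: [[-0.094, 0.996, 0.006], [0.996, 0.094, -0.001], [-0.001, 0.006, -1.0]]
wrist_force: [-7.4, 0.5, 10.1]
grip_width: 0.303
grasp_force: 25.0
```

jog_arm(commands="0 0 0 0 0 0 0.28; 0 0 0 0 0 0 0.28; 0 0 0 0 0 0 0.28")

```text
clock: 21.67
ee_pos: [0.4459, 0.1358, 0.1295]
ee_rot: [[-0.094, 0.996, 0.006], [0.996, 0.094, -0.001], [-0.001, 0.006, -1.0]]
wrist_force: [-7.5, 0.5, 10.2]
grip_width: 0.306
grasp_force: 25.0
```

jog_arm(commands="0 0 0 0 0 0 0.28; 0 0 0 0 0 0 0.28; 0 0 0 0 0 0 0.28")

```text
clock: 21.92
ee_pos: [0.4458, 0.1358, 0.1294]
ee_rot: [[-0.094, 0.996, 0.005], [0.996, 0.094, -0.001], [-0.001, 0.005, -1.0]]
wrist_force: [-8.4, 1.1, 10.0]
grip_width: 0.302
grasp_force: 25.0
```

```bash
python3 - <<'E'
from h import *
lev()
s=sensors.read_state();t0=None
k=lambda t:RP@np.array([0,15*np.cos(.9-t),15*np.sin(.9-t)])
for a in 1.12-np.arange(0,1.2,.15):
    print(a.round(2),"; ".join("0 0 0 %.2f %.2f %.2f 0.28"%tuple(k(a-.03*i)-k(a)) for i in range(1,6)))
E
```

```text
t 21.92 r 0.1515 theta 1.1134 F [-8.2  1.8 10. ] tang 10.15 grip 0.302 rot [ 0.   0.3 -0.1]
1.12 0 0 0 -0.01 0.09 0.44 0.28; 0 0 0 -0.02 0.17 0.88 0.28; 0 0 0 -0.02 0.23 1.33 0.28; 0 0 0 -0.03 0.29 1.78 0.28; 0 0 0 -0.03 0.32 2.22 0.28
0.97 0 0 0 -0.00 0.02 0.45 0.28; 0 0 0 -0.00 0.04 0.90 0.28; 0 0 0 -0.00 0.03 1.35 0.28; 0 0 0 -0.00 0.02 1.80 0.28; 0 0 0 0.00 -0.01 2.25 0.28
0.82 0 0 0 0.00 -0.04 0.45 0.28; 0 0 0 0.01 -0.10 0.89 0.28; 0 0 0 0.02 -0.17 1.34 0.28; 0 0 0 0.02 -0.25 1.78 0.28; 0 0 0 0.03 -0.35 2.22 0.28
0.67 0 0 0 0.01 -0.11 0.44 0.28; 0 0 0 0.02 -0.23 0.87 0.28; 0 0 0 0.03 -0.36 1.30 0.28; 0 0 0 0.05 -0.51 1.72 0.28; 0 0 0 0.06 -0.67 2.14 0.28
0.52 0 0 0 0.02 -0.17 0.42 0.28; 0 0 0 0.03 -0.36 0.83 0.28; 0 0 0 0.05 -0.55 1.23 0.28; 0 0 0 0.07 -0.76 1.63 0.28; 0 0 0 0.09 -0.98 2.02 0.28
0.37 0 0 0 0.02 -0.23 0.38 0.28; 0 0 0 0.04 -0.48 0.76 0.28; 0 0 0 0.07 -0.73 1.13 0.28; 0 0 0 0.09 -1.00 1.49 0.28; 0 0 0 0.12 -1.27 1.85 0.28
0.22 0 0 0 0.03 -0.29 0.35 0.28; 0 0 0 0.05 -0.58 0.68 0.28; 0 0 0 0.08 -0.89 1.01 0.28; 0 0 0 0.11 -1.21 1.33 0.28; 0 0 0 0.14 -1.53 1.64 0.28
0.07 0 0 0 0.03 -0.34 0.30 0.28; 0 0 0 0.06 -0.68 0.59 0.28; 0 0 0 0.10 -1.03 0.87 0.28; 0 0 0 0.13 -1.39 1.13 0.28; 0 0 0 0.16 -1.76 1.39 0.28
```

At about 39 N on the ball, with the force rising steeply, the housing is firmly home. Returning the lever.

jog_arm(commands="0 0 0 -0.02 0.09 0.44 0.28; 0 0 0 -0.04 0.17 0.88 0.28; 0 0 0 -0.06 0.23 1.33 0.28; 0 0 0 -0.08 0.29 1.78 0.28; 0 0 0 -0.08 0.32 2.22 0.28")

```text
clock: 22.33
ee_pos: [0.4454, 0.1384, 0.1496]
ee_rot: [[-0.094, 0.996, 0.005], [0.996, 0.094, -0.002], [-0.003, 0.004, -1.0]]
wrist_force: [3.7, -2.7, -5.7]
grip_width: 0.304
grasp_force: 25.0
```

jog_arm(commands="0 0 0 0 0.02 0.45 0.28; 0 0 0 0 0.04 0.9 0.28; 0 0 0 0 0.03 1.35 0.28; 0 0 0 0 0.02 1.8 0.28; 0 0 0 0 -0.01 2.25 0.28")

```text
clock: 22.75
ee_pos: [0.4454, 0.1384, 0.1726]
ee_rot: [[-0.094, 0.996, 0.005], [0.996, 0.094, -0.002], [-0.002, 0.005, -1.0]]
wrist_force: [4.1, -1.9, -6.2]
grip_width: 0.305
grasp_force: 25.0
```

jog_arm(commands="0 0 0 0 -0.04 0.45 0.28; 0 0 0 0.01 -0.1 0.89 0.28; 0 0 0 0.02 -0.17 1.34 0.28; 0 0 0 0.02 -0.25 1.78 0.28; 0 0 0 0.03 -0.35 2.22 0.28")

```text
clock: 23.17
ee_pos: [0.4457, 0.1351, 0.1947]
ee_rot: [[-0.094, 0.996, 0.005], [0.996, 0.094, -0.001], [-0.002, 0.005, -1.0]]
wrist_force: [6.5, -0.8, -5.9]
grip_width: 0.308
grasp_force: 25.0
```

```bash
python3 -c "
from h import *
lev()"
```

```text
t 23.17 r 0.151 theta 0.6782 F [ 6.4 -1.4 -5.9] tang -5.49 grip 0.308 rot [ 0.1  0.3 -0.1]
```

jog_arm(commands="0 0 0 0.04 -0.11 0.44 0.28; 0 0 0 0.06 -0.23 0.87 0.28; 0 0 0 0.07 -0.36 1.3 0.28; 0 0 0 0.09 -0.51 1.72 0.28; 0 0 0 0.1 -0.67 2.14 0.28")

```text
clock: 23.58
ee_pos: [0.4463, 0.1284, 0.2163]
ee_rot: [[-0.094, 0.996, 0.004], [0.996, 0.094, -0.001], [-0.002, 0.004, -1.0]]
wrist_force: [5.7, -0.0, -6.2]
grip_width: 0.305
grasp_force: 25.0
```

jog_arm(commands="0 0 0 0.02 -0.17 0.42 0.28; 0 0 0 0.03 -0.36 0.83 0.28; 0 0 0 0.05 -0.55 1.23 0.28; 0 0 0 0.07 -0.76 1.63 0.28; 0 0 0 0.09 -0.98 2.02 0.28")

```text
clock: 24.0
ee_pos: [0.4472, 0.1186, 0.2364]
ee_rot: [[-0.094, 0.996, 0.004], [0.996, 0.094, -0.001], [-0.001, 0.004, -1.0]]
wrist_force: [5.8, -0.4, -6.9]
grip_width: 0.307
grasp_force: 25.0
```

jog_arm(commands="0 0 0 0.02 -0.23 0.38 0.28; 0 0 0 0.04 -0.48 0.76 0.28; 0 0 0 0.07 -0.73 1.13 0.28; 0 0 0 0.09 -1 1.49 0.28; 0 0 0 0.12 -1.27 1.85 0.28")

```text
clock: 24.42
ee_pos: [0.4484, 0.106, 0.2548]
ee_rot: [[-0.094, 0.996, 0.004], [0.996, 0.094, -0.001], [-0.001, 0.004, -1.0]]
wrist_force: [5.6, -0.6, -6.7]
grip_width: 0.301
grasp_force: 25.0
```

```bash
python3 -c "
from h import *
lev()"
```

```text
t 24.42 r 0.1506 theta 0.2316 F [ 5.5 -1.1 -6.7] tang -4.61 grip 0.301 rot [ 0.   0.2 -0.1]
```

jog_arm(commands="0 0 0 0.03 -0.29 0.35 0.28; 0 0 0 0.05 -0.58 0.68 0.28; 0 0 0 0.08 -0.89 1.01 0.28; 0 0 0 0.11 -1.21 1.33 0.28; 0 0 0 0.14 -1.53 1.64 0.28")

```text
clock: 24.83
ee_pos: [0.4499, 0.0909, 0.2712]
ee_rot: [[-0.095, 0.995, 0.004], [0.995, 0.095, -0.0], [-0.001, 0.004, -1.0]]
wrist_force: [5.7, 1.3, -6.5]
grip_width: 0.304
grasp_force: 25.0
```

jog_arm(commands="0 0 0 0.02 -0.2 0.18 0.28; 0 0 0 0.04 -0.4 0.36 0.28; 0 0 0 0.06 -0.6 0.53 0.28; 0 0 0 0.08 -0.8 0.7 0.28; 0 0 0 0.08 -0.8 0.7 0.28")

```text
clock: 25.25
ee_pos: [0.4507, 0.0827, 0.2784]
ee_rot: [[-0.094, 0.996, 0.004], [0.996, 0.094, -0.001], [-0.001, 0.004, -1.0]]
wrist_force: [4.6, -0.7, -4.2]
grip_width: 0.304
grasp_force: 25.0
```

```bash
python3 -c "
from h import *
lev()"
```

```text
t 25.25 r 0.1504 theta 0.0102 F [ 4.5 -1.1 -4.2] tang -1.84 grip 0.304 rot [ 0.   0.2 -0.1]
```

jog_arm(commands="0 0 0 0 -0.08 0.06 0.28; 0 0 0 0 -0.15 0.12 0.28; 0 0 0 0 -0.15 0.12 0.28")

```text
clock: 25.5
ee_pos: [0.4508, 0.0815, 0.2794]
ee_rot: [[-0.095, 0.995, 0.005], [0.996, 0.095, -0.0], [-0.001, 0.005, -1.0]]
wrist_force: [6.2, 1.3, -6.0]
grip_width: 0.306
grasp_force: 25.0
```

```bash
python3 -c "
from h import *
lev()"
```

```text
t 25.5 r 0.1505 theta -0.0003 F [ 6.3  0.7 -6. ] tang -4.28 grip 0.306 rot [ 0.   0.3 -0.1]
```

jog_arm(commands="0 0 0 0 -0.08 0.06 0.28; 0 0 0 0 -0.15 0.12 0.28; 0 0 0 0 -0.15 0.12 0.28")

```text
clock: 25.75
ee_pos: [0.4508, 0.0806, 0.2801]
ee_rot: [[-0.096, 0.995, 0.004], [0.995, 0.096, 0.001], [0.0, 0.004, -1.0]]
wrist_force: [6.9, 3.3, -8.0]
grip_width: 0.305
grasp_force: 25.0
```

```bash
python3 -c "
from h import *
lev()"
```

```text
t 25.75 r 0.1505 theta -0.0075 F [ 7.2  2.7 -8. ] tang -7.01 grip 0.305 rot [-0.   0.2 -0.2]
```

jog_arm(commands="0 0 0 0 -0.06 0.05 0.28; 0 0 0 0 -0.12 0.1 0.28; 0 0 0 0 -0.12 0.1 0.28")

```text
clock: 26.0
ee_pos: [0.4508, 0.0805, 0.2801]
ee_rot: [[-0.097, 0.995, 0.003], [0.995, 0.097, 0.003], [0.003, 0.003, -1.0]]
wrist_force: [7.9, 8.3, -12.5]
grip_width: 0.306
grasp_force: 25.0
```

```bash
python3 -c "
from h import *
lev()"
```

```text
t 26.0 r 0.1504 theta -0.0082 F [  8.6   7.5 -12.5] tang -13.58 grip 0.306 rot [-0.2  0.2 -0.3]
```

jog_arm(commands="0 0 0 0.05 0.1 -0.08 0.28; 0 0 0 0.08 0.15 -0.12 0.28; 0 0 0 0.08 0.15 -0.12 0.6; 0 0 0 0.08 0.15 -0.12 0.6; 0 0 0 0.08 0.15 -0.12 0.6")

```text
clock: 26.42
ee_pos: [0.451, 0.0797, 0.2814]
ee_rot: [[-0.094, 0.996, 0.005], [0.996, 0.094, -0.002], [-0.002, 0.005, -1.0]]
wrist_force: [0.5, 0.2, -0.2]
grip_width: 0.495
grasp_force: 0.0
```

jog_arm(commands="0 0 0 0 0 0 0.6; 0 0 0 0 0 2 0.6; 0 0 0 0 0 4 0.6; 0 0 0 0 0 7 0.6; 0 0 0 0 0 9 0.6")

```text
clock: 26.83
ee_pos: [0.4508, 0.0797, 0.3729]
ee_rot: [[-0.094, 0.996, 0.006], [0.996, 0.094, -0.001], [-0.002, 0.005, -1.0]]
wrist_force: [1.1, 0.9, 0.9]
grip_width: 0.599
grasp_force: 0.0
```

jog_arm(commands="0 0 0 -3 2 0 0.6; 0 0 0 -5 4 0 0.6; 0 0 0 -6 8 0 0.6; 0 0 0 -6 11 0 0.6; 0 0 0 -6 14 0 0.6")

```text
clock: 27.25
ee_pos: [0.3902, 0.2211, 0.3715]
ee_rot: [[-0.094, 0.996, 0.006], [0.996, 0.094, -0.001], [-0.001, 0.006, -1.0]]
wrist_force: [-0.6, 0.1, 0.7]
grip_width: 0.601
grasp_force: 0.0
```

```bash
python3 - <<'E'
from h import *
look('end')
c={}
for n in("top","scene"):
    im,d=capture(n);hsv=cv2.cvtColor(im,cv2.COLOR_RGB2HSV);P=cloud(n,d);Q=(P-O)@RP
    k,l,s,ce=cv2.connectedComponentsWithStats(cv2.inRange(hsv,(0,150,80),(6,255,255)))
    for i in range(1,k):
        if s[i,4]>25:print(n,"red",s[i,4],ce[i].round(1))
    m=(cv2.inRange(hsv,(95,90,40),(130,255,255))>0)&(np.hypot(Q[...,0],Q[...,1])<.025)&(Q[...,2]<.13)&(d>0)
    if m.any():print(n,"ball",m.sum(),np.median(Q[m],0),Q[m].max(0))
E
```

```text
t 27.25 tcp press mm [-136.7  252.1  371.5] F [-0.6  0.1  0.7]
scene ball? 74 [311.  238.7] [  5.5 -12.4  98. ]
top red 80 [297.6 237.1]
scene red 67 [295.1 151.9]
scene ball 74 [ 0.00343679 -0.0075913   0.08902726] [0.01589029 0.00760184 0.09898145]
```

View pics/end.png

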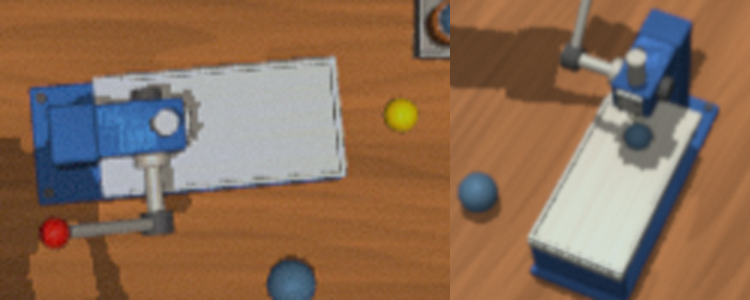

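The knob is back at its starting pixels (297.6,237.1 in the top view). The ball (638,135 in the crop) sits about 4.7 mm lower than before the press stroke. Nothing else in these views has moved.

```bash
python3 -c "
from h import *
print(bot.close_job())"
```

```text
the job is handed in; nothing more can be done
None
```

The job is handed in: the ball rolled along the plate into the bottle, ball and housing were pressed firmly home at about 39 N (estimated from the force at the knob), and the lever is back all the way up.

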